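# Draw the straightedge out from under the stack of sketchbooks

## Task

Draw the wooden straightedge out from under the stack of two sketchbooks and the pencil pot: pull it by its free end, through the opening in the steel desk stop that holds the stack back, until it is wholly past the stop, and leave it lying flat on the desk. The stack must settle flat on the desk in its place behind the stop, with the pot still standing on it; do not lift, take apart or topple it.

Things in the scene. Friction and masses are not known exactly. Their poses are not given: they have to be found in the camera images.
- straightedge: Flat wooden straightedge, 240 x 40 x 10 mm, 0.08 kg, on the desk. Its tail lies under the stack, its free end sticks out 105 to 125 mm in front of the steel stop (a shorter, narrower loose batten lies near: not wanted). Origin: centre of its underside; x along it from free end (-120 mm) to tail (+120 mm), z up. Pull along its -x with 5 to 20 N (grip firmly); the desk there is free.
- stop: Fixed upright dark steel plate, 150 wide, 60 high, 10 mm thick, across the straightedge (square within 3 degrees), with an opening 70 wide, 38 mm high at the bottom that the straightedge passes through. Origin: at desk height, middle of its back face, which holds back the stack; x points to the stack, z up; the front face is at x = -10 mm. A 150 mm pull brings the straightedge past it.
- sketchbook: Big black sketchbook lying flat across the straightedge, 110 mm along it x 150 across x 28 thick, 0.2 to 0.45 kg. Origin: centre of its underside, 10 mm over the desk at first; x away from the stop, z up. It starts 4 to 10 mm behind the stop, is dragged against it, and drops 10 mm as the straightedge leaves. On it lies a small brown sketchbook, 85 x 120 x 18 mm, 0.1 to 0.2 kg.
- pot: Round metal pencil pot standing on the small sketchbook, 60 mm across, 80 mm high, pencils up to 120 mm above its base, 0.08 to 0.17 kg. Origin: centre of its underside (56 mm above the desk at first); z up.
Not all that is in view belongs to the job. What is shaped like the straightedge but blue is not meant.

How it is judged (in metres and radians):
At the end, for the whole second after the job is handed in: The straightedge lies flat on the desk past the stop (its centre over 173 mm from the big sketchbook's), at rest. The big sketchbook is flat on the desk within 35 mm of its start, the small one on it, and the pot upright (7 degrees) on that (within 45 mm of the big one's centre) (horizontal distance between straightedge and sketchbook above 0.173 m and height (world z) of each of straightedge, sketchbook below 0.004 m and angle between each of straightedge, sketchbook's own z axis and vertical below 0.05 rad and distance of sketchbook from where it was at the start of the episode below 0.035 m and height (world z) of pot above 0.041 m and angle between pot's own z axis and vertical below 0.12 rad and linear speed of each of straightedge, sketchbook, pot below 0.02 m/s and horizontal distance between pot and sketchbook below 0.045 m); the robot touches nothing.
It fails at once if the stack is lifted off the desk (height (world z) of sketchbook above 0.03 m).
It fails at once if the stack is taken apart (distance between pot and sketchbook above 0.085 m).
It fails at once if the stack is toppled (angle between any of pot, sketchbook's own z axis and vertical above 0.35 rad).
It also fails if it takes over 35 s, if anything falls off the work surface, if the arm or the gripper's body presses on something with over 40 N, if the wrist force passes 120 N, or if a joint passes its speed limit or range.

## Robot

A 6-joint arm with a two-finger parallel gripper is mounted at the origin on the work surface. World frame = base frame: x ahead of the robot, y to its left, z up, the work surface at z = 0. Lengths are in mm, angles in rad, forces in N, time in s.
With the tool pointing down it reaches from about 200 to 875 mm from the base axis. Payload 3.4 kg.
Tool frame: the origin (TCP) lies midway between the tips of the shut fingers; the grasp point (between the pads) lies 19 mm behind it; x points along the fingers, y is the direction in which the jaws open and shut, and the axes are right-handed (so a half turn about x gives the same grasp; the last joint's range is limited). The gripper opens to 94 mm and grips with 3 to 60 N. Pads are 16 mm wide; open, the fingers measure 119 mm over their backs; the gripper's body (75 mm by 177 mm) begins 78 mm behind the grasp point.
Start: joints at [1.043, 0.276, 1.505, -0, 1.361, -0.121], TCP at [227.534, 528.107, 179.493] pointing down, gripper open.
Joint ranges: [-2.89, 2.89], [-0.75, 2.08], [0.22, 2.7], [-1.18, 4.32], [0.11, 2.71], [-2.7, 2.7]. Speed limits (rad/s): [2.57, 2.57, 3.14, 3.14, 3.14, 3.14].

## Interface

Orientations are given as a unit quaternion [w, x, y, z].
In Python, from cell import r, viewer, job_done gives the robot as it stands. The module is installed in compiled form; this text tells all that it offers.
- The arm moves only by the tool servo_tool, never from a script. Its argument "plan" is a list of rows, each a list of 3 entries, a list of its own where there are three numbers: the opening in per cent of the stroke, from 0 (shut) to 100 (fully open), then the shift along the tool's x, y, z in mm, then the turn about the tool's x in degrees. A call has 1 to 20 rows; each row shifts and turns the commanded pose from where the row before left it, along the tool's axes as they then stand; what a row does not reach is not made up. A row lasts 1/12 s, in which the tool goes at most 41.7 mm and 7.16 degrees, less where a joint would pass 70% of its speed; a pose out of reach is approached as far as the arm can. A call is refused whole if a number of a shift passes 41.7 or a number of a turn 7.16, either way. A call with a gripper value outside its range is refused whole. The fingers move at their own pace and stop on an object; "squeeze" is the grip in N (left out, the last holds). Time passes only in rows, so rows that do not move let the fingers close. It gives the time, the measured TCP pose, the force and the opening at its end, in the units of the state.
- r.state(): the state, without advancing time (a new reading comes with each control period).
- viewer.read_camera(name): name is "scene" or "top" or "wrist"; returns the picture (384x512x3 uint8, red, green, blue); there is no depth.
- viewer.calibration(name): a dict with "fx", "fy", "cx", "cy" (pixels), "D" ([k1, k2, p1, p2, k3] as OpenCV has them; the pictures are not rectified), "cam_to_world" (4x4, takes a point from camera to world coordinates). Camera axes: x right, y up, looking along -z (the intrinsics and any distortion apply to the point x, -y, -z); pixel columns grow to the right and rows downward; lengths in mm; the calibration is good to about 2 mm. A picture is of the moment at which its call begins: read the wrist's pose just before it. calibration takes no time and is no camera call; for the wrist camera it gives the pose at the moment of the call.
- job_done(): hands the job in, once; it reports no verdict.
The state is a dict: "time": time; "joint_pos": joint angles; "dq": joint speeds; "joint_efforts": joint torques, N m; "tcp_pos": TCP position; "tool_rot": TCP orientation; "wrist_force": force on the tool from outside, world axes, zero at the start; "wrist_torque": the same for the moment, N m; "gripper_width": finger opening in mm.
Only numpy, scipy, OpenCV 4.12 (cv2) and the standard library are available. Lean on these libraries where they do the work, as an engineer would, in place of code of your own. Each camera call takes 0.05 s, during which the arm holds its last target.

## Working session

There is one attempt and no reset: what is moved stays moved. The work goes in short steps, Python scripts to look and compute and a tool call to move; the robot and the scene stay as the last step left them, time stands still between calls to the robot, and variables do not carry over. Pictures are saved under pics/ and viewed, and the job is handed in when it is done.

Besides the shell and the picture viewer there is one more tool, called as name(argument=value, ...), one argument or row to a line, values as JSON. servo_tool: Moves the arm, as the interface text tells. Its arguments: {"type":"object","properties":{"plan":{"type":"array"},"squeeze":{"type":"number"}},"required":["plan"]}

```bash
mkdir -p pics
python3 - <<'E'
from cell import r, viewer
import cv2
s=r.state()
for k in ("time","tcp_pos","tool_rot","gripper_width","wrist_force"): print(k,s[k])
for n in ("scene","top","wrist"):
    im=viewer.read_camera(n); cv2.imwrite(f"pics/{n}0.png",im[:,:,::-1])
    c=viewer.calibration(n); print(n,c)
E
```

```text
time 0.0
tcp_pos [227.21293593 527.53407493 178.64427492]
tool_rot [ 0.69233148  0.14225645  0.69272447 -0.14343306]
gripper_width 93.99656088695988
wrist_force [-0.1657601  -0.18369715 -0.87310993]
scene {'fx': 433.51209881328566, 'fy': 433.51209881328566, 'cx': 254.0153417121259, 'cy': 196.89498737960534, 'D': array([-0.00511008,  0.        ,  0.        ,  0.        ,  0.        ]), 'cam_to_world': array([[-2.72890507e-01, -5.28683901e-01,  8.03756247e-01,
         1.25136347e+03],
       [ 9.62028968e-01, -1.54800168e-01,  2.24804742e-01,
         1.87275707e+02],
       [ 5.57095430e-03,  8.34583873e-01,  5.50852724e-01,
         6.24364626e+02],
       [ 0.00000000e+00,  0.00000000e+00,  0.00000000e+00,
         1.00000000e+00]])}
top {'fx': 429.62869463366746, 'fy': 429.62869463366746, 'cx': 257.2221406840656, 'cy': 193.3198767573586, 'D': array([0.00370879, 0.        , 0.        , 0.        , 0.        ]), 'cam_to_world': array([[ 4.19434739e-03,  9.98102877e-01, -6.14251992e-02,
         3.85114683e+02],
       [-9.99751704e-01,  5.52971625e-03,  2.15859250e-02,
        -2.13279384e+01],
       [ 2.18846378e-02,  6.13194087e-02,  9.97878245e-01,
         9.69187058e+02],
       [ 0.00000000e+00,  0.00000000e+00,  0.00000000e+00,
         1.00000000e+00]])}
wrist {'fx': 282.6565199513027, 'fy': 282.6565199513027, 'cx': 253.08058249339535, 'cy': 192.77933393424442, 'D': array([-0.05043848,  0.        ,  0.        ,  0.        ,  0.        ]), 'cam_to_world': array([[ 3.95319688e-01, -8.94132981e-01, -2.10353407e-01,
         1.65178689e+02],
       [ 9.18541026e-01,  3.84270752e-01,  9.28351907e-02,
         5.53321683e+02],
       [-2.17434385e-03, -2.29917813e-01,  9.73207620e-01,
         3.84290984e+02],
       [ 0.00000000e+00,  0.00000000e+00,  0.00000000e+00,
         1.00000000e+00]])}
```

View pics/scene0.png

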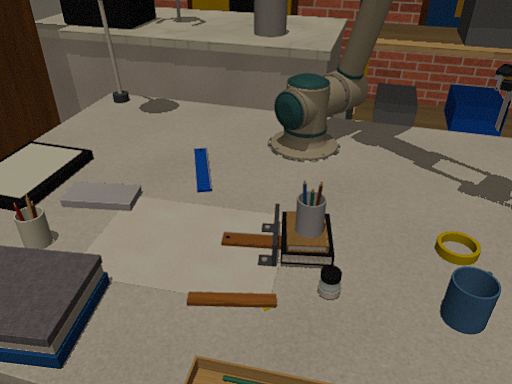

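View pics/top0.png

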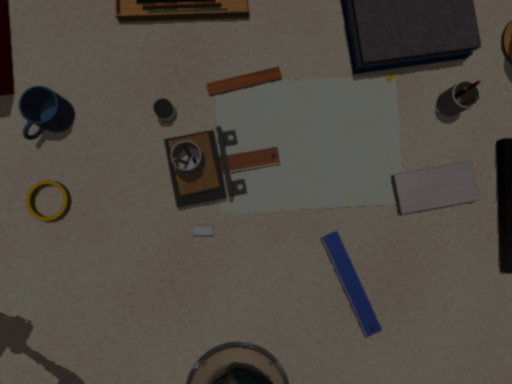

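View pics/wrist0.png

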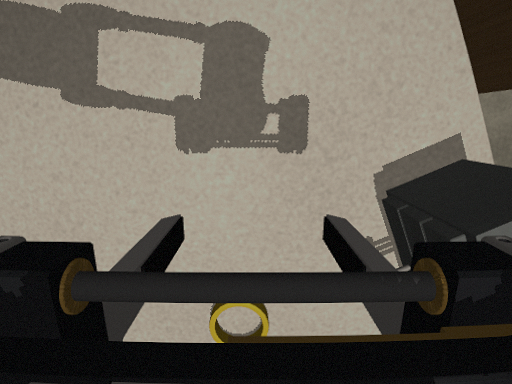

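Candidates for the straightedge: a brown board through the stop at top (253,160) / scene (250,240); a loose brown batten at top (244,82) / scene (232,299); a blue bar at top (350,283) / scene (203,170). By the description it is the one through the stop. I'll check this in a crop and measure.

```bash
cat > h.py <<'E'
import numpy as np, cv2
from cell import r, viewer
def ray(c,uv):
    K=np.array([[c['fx'],0,c['cx']],[0,c['fy'],c['cy']],[0,0,1]])
    p=cv2.undistortPoints(np.array(uv,float).reshape(-1,1,2),K,np.array(c['D'])).reshape(-1,2)
    d=np.c_[p[:,0],-p[:,1],-np.ones(len(p))]
    M=np.array(c['cam_to_world']); return M[:3,3], d@M[:3,:3].T
def onplane(c,uv,z):
    o,d=ray(c,uv); t=(z-o[2])/d[:,2]; return o+d*t[:,None]
E
python3 - <<'E'
from h import *
c=viewer.calibration('top'); im=cv2.imread('pics/top0.png')
hsv=cv2.cvtColor(im,cv2.COLOR_BGR2HSV)
print(hsv[160,250],hsv[82,244],hsv[160,210])
m=((hsv[...,0]<14)&(hsv[...,1]>100)&(hsv[...,2]>50)).astype(np.uint8)
m=cv2.morphologyEx(m,cv2.MORPH_CLOSE,np.ones((5,5)))
n,l,st,ce=cv2.connectedComponentsWithStats(m)
for i in range(1,n):
    if st[i,4]<100: continue
    cs,_=cv2.findContours((l==i).astype(np.uint8),0,2); b=cv2.boxPoints(cv2.minAreaRect(cs[0]))
    print(i,st[i],b.round(1).tolist()); print(onplane(c,b,10).round(1).tolist())
v=cv2.resize(im[110:230,150:300],None,fx=5,fy=5,interpolation=cv2.INTER_CUBIC); cv2.imwrite('pics/crop_top.png',v[:600,:800])
s=cv2.imread('pics/scene0.png')[170:315,180:350]; cv2.imwrite('pics/crop_sc.png',cv2.resize(s,None,fx=4,fy=4,interpolation=cv2.INTER_CUBIC))
E
```

```text
[ 11 161  65] [ 11 181  72] [ 15 153  65]
5 [207  67  74  28 877] [[205.89999389648438, 83.19999694824219], [278.6000061035156, 65.9000015258789], [281.29998779296875, 77.5], [208.60000610351562, 94.80000305175781]]
[[693.5, 75.4, 10.0], [735.5, -89.5, 10.0], [708.7, -95.8, 10.0], [666.9, 68.9, 10.0]]
13 [227 148  52  22 746] [[226.89999389648438, 155.1999969482422], [276.29998779296875, 146.89999389648438], [278.79998779296875, 161.6999969482422], [229.3000030517578, 169.89999389648438]]
[[529.6, 26.5, 10.0], [549.1, -84.7, 10.0], [515.7, -90.3, 10.0], [496.3, 20.7, 10.0]]
```

View pics/crop_top.png

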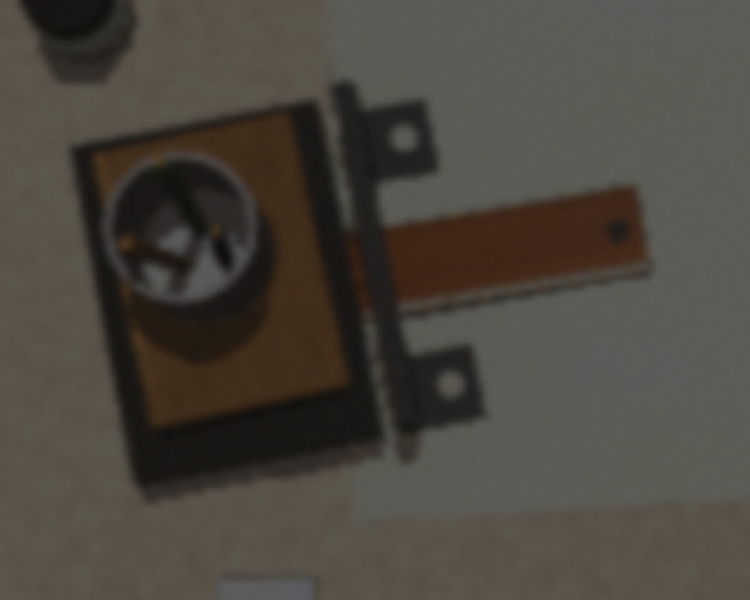

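View pics/crop_sc.png

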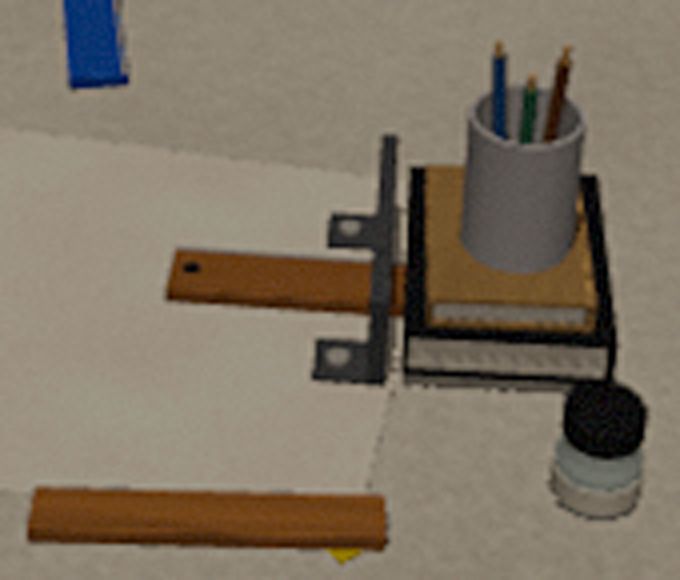

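The crop confirms it: the brown board through the stop opening, with a hole near its free end at crop (618,232), i.e. top (273.6,156.4). The batten and the blue bar lie free. Next I'll work out the approach in tool axes.

Run:
```python
from h import *
from scipy.spatial.transform import Rotation as R
s=r.state(); q=s['tool_rot']; M=R.from_quat([q[1],q[2],q[3],q[0]]).as_matrix(); print(M.round(3), s['joint_pos'])
c=viewer.calibration('top'); cs=viewer.calibration('scene')
# free end corners, stop top ends, hole, stack corners, from crop px
f=lambda a:[(x/5+150-.4,y/5+110-.4) for x,y in a]
print('end',onplane(c,f([(635,187),(650,263)]),10).round(1).tolist())
print('root',onplane(c,f([(392,228),(405,302)]),10).round(1).tolist())
print('hole',onplane(c,f([(618,232)]),10).round(1))
print('stoptop',onplane(c,f([(345,85),(410,430)]),60).round(1).tolist())
print('book',onplane(c,f([(72,148),(318,102),(380,440),(140,487)]),38).round(1).tolist())
print('pot rim',onplane(c,f([(182,228)]),136).round(1))
g=lambda a:[(x/4+180-.4,y/4+170-.4) for x,y in a]
print('scene end',onplane(cs,g([(178,248),(168,296)]),10).round(1).tolist(),'hole',onplane(cs,g([(191,268)]),10).round(1))
```

```text
[[-0.001  0.396  0.918]
 [-0.001  0.918 -0.396]
 [-1.    -0.001 -0.   ]] [ 1.04298236e+00  2.76409700e-01  1.50577806e+00 -3.57907848e-05
  1.36070042e+00 -1.20998335e-01]
end [[549.0, -85.3, 10.0], [514.6, -92.1, 10.0]]
root [[529.6, 23.9, 10.0], [496.2, 17.8, 10.0]]
hole [[528.5 -77.7  10. ]]
stoptop [[583.4, 42.1, 60.0], [435.9, 13.2, 60.0]]
book [[559.4, 162.1, 38.0], [580.6, 55.4, 38.0], [432.8, 27.0, 38.0], [411.9, 130.3, 38.0]]
pot rim [[510.   99.6 136. ]]
scene end [[513.2, -89.9, 10.0], [555.4, -81.1, 10.0]] hole [[528.4 -76.8  10. ]]
```

servo_tool(
  plan=[
    [100, [-13, 0, 0], 7.1],
    [100, [-13, 0, 0], 7.1],
    [100, [-13, 0, 0], 7.1],
    [100, [-13, 0, 0], 7.1],
    [100, [-13, 0, 0], 7.1],
    [100, [-13, 0, 0], 7.1],
    [100, [-13, 0, 0], 7],
    [100, [-13, 0, 0], 7],
    [100, [0, 9, 30], 0],
    [100, [0, 9, 30], 0],
    [100, [0, 9, 30], 0],
    [100, [0, 9, 30], 0],
    [100, [0, 9, 30], 0],
    [100, [0, 9, 30], 0],
    [100, [0, 9, 30], 0],
    [100, [0, 9, 30], 0],
    [100, [0, 9, 30], 0],
    [100, [0, 9, 30], 0],
    [100, [0, 9, 30], 0],
    [100, [0, 9, 30], 0],
  ],
  squeeze=50,
)

```text
time: 1.82
tcp_pos: [397.1, 191.1, 283.4]
tool_rot: [0.542, 0.454, 0.542, -0.454]
wrist_force: [1.2, -0.2, -0.2]
gripper_width: 93.6
```

servo_tool(
  plan=[
    [100, [0, 8, 26], 0],
    [100, [0, 8, 26], 0],
    [100, [0, 8, 26], 0],
    [100, [0, 8, 26], 0],
    [100, [0, 8, 26], 0],
    [100, [0, 8, 26], 0],
    [100, [0, 8, 26], 0],
    [100, [0, 8, 26], 0],
    [100, [0, 8, 26], 0],
    [100, [0, 4, 10], 0],
    [100, [0, 0, 0], 0],
    [100, [0, 0, 0], 0],
  ],
)

```text
time: 2.82
tcp_pos: [514.0, -33.7, 283.0]
tool_rot: [0.541, 0.454, 0.543, -0.454]
wrist_force: [-0.4, 0.4, 0.3]
gripper_width: 94.1
```

```bash
cat > st.py <<'E'
from h import *
from scipy.spatial.transform import Rotation as R
s=r.state(); q=s['tool_rot']; M=R.from_quat([q[1],q[2],q[3],q[0]]).as_matrix()
print(s['time'],s['tcp_pos'].round(1) if hasattr(s['tcp_pos'],'round') else s['tcp_pos'],'\n',M.round(3),s['gripper_width'],s['wrist_force'])
def to(t): print('tool move to',t,(M.T@(np.array(t,float)-np.array(s['tcp_pos']))).round(1))
E
python3 - <<'E'
from st import *
to([528.5,-63,4])
im=viewer.read_camera('wrist'); cv2.imwrite('pics/w1.png',im[:,:,::-1])
c=viewer.calibration('wrist')
np.save('w1.npy',c,allow_pickle=True)
E
```

```text
2.8167 [514.  -33.7 283. ] 
 [[-0.001  0.985  0.174]
 [ 0.001  0.174 -0.985]
 [-1.    -0.001 -0.002]] 94.05431406201205 [-0.38637838  0.42058166  0.32984442]
tool move to [528.5, -63, 4] [279.    9.5  31.8]
```

View pics/w1.png

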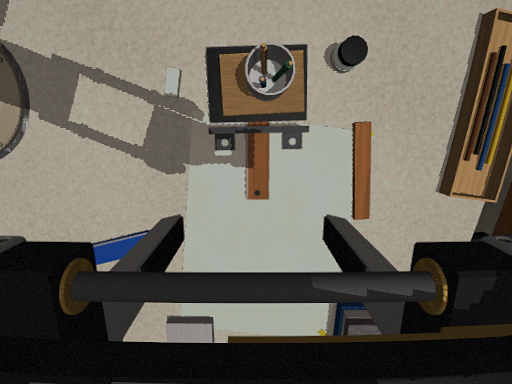

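The wrist view shows the straightedge at (247–269, 125–198), lined up with the tool, with the hole at (257,193) and the stop at rows 127–150.

Run:
```python
from st import *
c=viewer.calibration('wrist'); im=cv2.imread('pics/w1.png'); hsv=cv2.cvtColor(im,cv2.COLOR_BGR2HSV)
m=((hsv[...,0]<14)&(hsv[...,1]>110)&(hsv[...,2]>40)).astype(np.uint8)
m[:155]=0;m[205:]=0;m[:,:230]=0;m[:,290:]=0
m=cv2.morphologyEx(m,cv2.MORPH_CLOSE,np.ones((5,5)))
cs,_=cv2.findContours(m,0,2); k=max(cs,key=cv2.contourArea); b=cv2.boxPoints(cv2.minAreaRect(k)); print(b.tolist())
P=onplane(c,b,10); print(P.round(1).tolist())
for row in (160,170,180,190):
    x=np.where(m[row])[0]; p=onplane(c,[(x[0]-.5,row),(x[-1]+.5,row)],10); print(row,p.mean(0).round(1),np.linalg.norm(p[0]-p[1]).round(1))
to([528.5,-63,40]); to([528.5,-63,4])
```

```text
2.8667 [513.8 -33.2 283.2] 
 [[-0.001  0.984  0.176]
 [ 0.001  0.176 -0.984]
 [-1.    -0.001 -0.002]] 94.3105904594568 [ 0.03703718  0.58032444 -0.67716174]
[[248.0, 155.0], [268.0, 155.0], [268.0, 198.0], [248.0, 198.0]]
[[500.1, -17.3, 10.0], [533.4, -11.3, 10.0], [547.4, -84.9, 10.0], [513.0, -91.1, 10.0]]
160 [518.3 -22.6  10. ] 35.6
170 [520.5 -39.6  10. ] 34.2
180 [523.6 -56.7  10. ] 34.4
190 [526.8 -74.   10. ] 34.7
tool move to [528.5, -63, 40] [243.2   9.5  32.3]
tool move to [528.5, -63, 4] [279.2   9.5  32.4]
```

servo_tool(
  plan=[
    [100, [10, 4, 16], 0],
    [100, [20, 3, 16], 0],
    [100, [25, 0, 0], 0],
    [100, [25, 0, 0], 0],
    [100, [25, 0, 0], 0],
    [100, [25, 0, 0], 0],
    [100, [25, 0, 0], 0],
    [100, [25, 0, 0], 0],
    [100, [25, 0, 0], 0],
    [100, [20, 0, 0], 0],
    [100, [15, 0, 0], 0],
    [100, [0, 0, 0], 0],
    [100, [0, 0, 0], 0],
  ],
)

```text
time: 3.95
tcp_pos: [526.2, -63.0, 43.5]
tool_rot: [0.542, 0.454, 0.543, -0.454]
wrist_force: [-0.2, 0.6, 0.4]
gripper_width: 94.1
```

Run:
```python
from st import *
to([526,-63,4])
im=viewer.read_camera('wrist'); cv2.imwrite('pics/w2.png',im[:,:,::-1])
```

```text
3.95 [526.2 -63.   43.5] 
 [[-0.001  0.984  0.177]
 [ 0.001  0.177 -0.984]
 [-1.    -0.001 -0.001]] 94.06934645368284 [-0.22515939  0.59171049  0.35169718]
tool move to [526, -63, 4] [39.5 -0.2 -0. ]
```

View pics/w2.png

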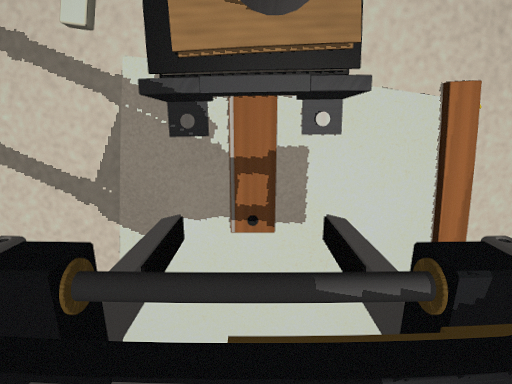

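The wrist view shows the straightedge centred between the fingers (columns 231–277; the fingers' midline is about 253), with its end at row 232. I'll go down and grip it.

servo_tool(
  plan=[
    [100, [10, 0, 0], 0],
    [100, [12, 0, 0], 0],
    [100, [10, 0, 0], 0],
    [100, [7, 0, 0], 0],
    [100, [0, 0, 0], 0],
    [30, [0, 0, 0], 0],
    [30, [0, 0, 0], 0],
    [30, [0, 0, 0], 0],
    [30, [0, 0, 0], 0],
    [20, [0, 0, 0], 0],
    [20, [0, 0, 0], 0],
    [20, [0, 0, 0], 0],
    [20, [0, 0, 0], 0],
    [20, [0, 0, 0], 0],
  ],
  squeeze=55,
)

```text
time: 5.17
tcp_pos: [527.0, -64.6, 4.5]
tool_rot: [0.542, 0.454, 0.542, -0.454]
wrist_force: [0.4, -0.5, 0.2]
gripper_width: 37.4
```

Run:
```python
from st import *
im=viewer.read_camera('wrist'); cv2.imwrite('pics/w3.png',im[:,:,::-1])
```

```text
5.1667 [527.  -64.6   4.5] 
 [[ 0.     0.985  0.175]
 [ 0.     0.175 -0.985]
 [-1.     0.    -0.   ]] 37.386925776221176 [ 0.41477657 -0.47421539  0.1878511 ]
```

View pics/w3.png

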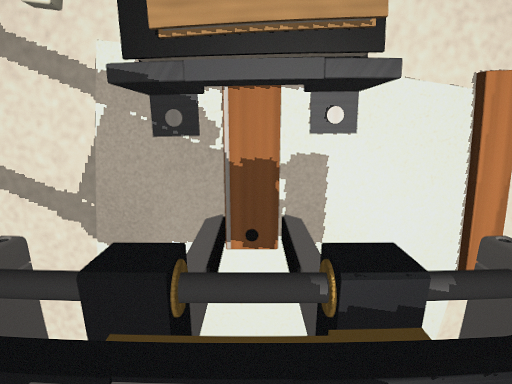

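servo_tool(
  plan=[
    [0, [0, 0, 0], 0],
    [0, [0, 0, 0], 0],
    [0, [0, 0, 0], 0],
    [0, [0, 0, 0], 0],
  ],
)

```text
time: 5.55
tcp_pos: [527.0, -64.6, 4.4]
tool_rot: [0.542, 0.454, 0.542, -0.454]
wrist_force: [-0.4, -0.1, 0.2]
gripper_width: 6.6
```

Run:
```python
from st import *
im=viewer.read_camera('wrist'); cv2.imwrite('pics/w4.png',im[:,:,::-1])
im=viewer.read_camera('scene'); cv2.imwrite('pics/s4.png',cv2.resize(im[150:330,150:390,::-1],None,fx=3,fy=3,interpolation=cv2.INTER_CUBIC))
```

```text
5.55 [527.  -64.6   4.4] 
 [[-0.     0.985  0.175]
 [ 0.     0.175 -0.985]
 [-1.    -0.    -0.   ]] 6.5586711892660485 [-0.42887047 -0.10783747  0.22171534]
```

View pics/w4.png

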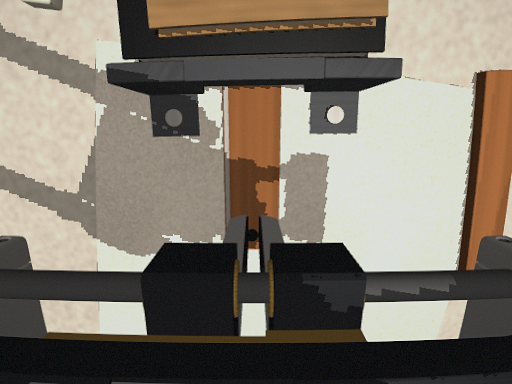

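View pics/s4.png

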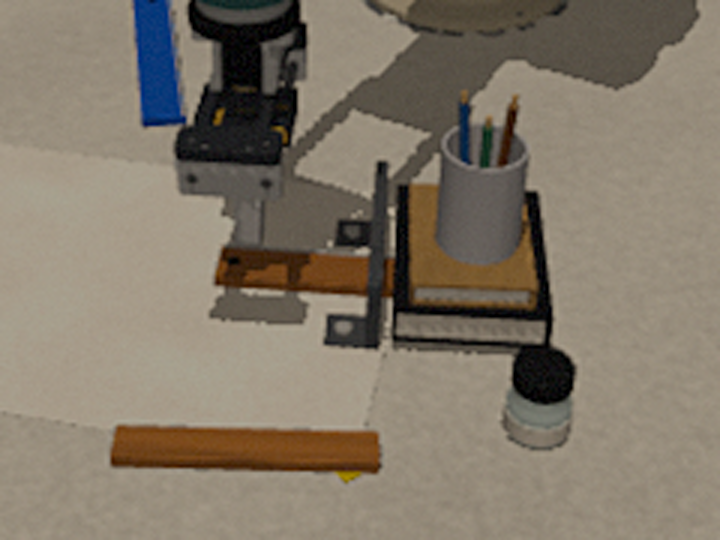

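The grip missed: the opening reads 6.6 mm. In the wrist view the shut fingers lie over the board at (252,240). In the scene crop the fingertip sits at (250,247), at the board's far edge. I'll compare the fingertip's measured position with the reported TCP.

Run:
```python
from st import *
def proj(c,P):
    M=np.linalg.inv(np.array(c['cam_to_world'])); p=M[:3,:3]@np.array(P,float)+M[:3,3]
    q=np.array([[p[0],-p[1],-p[2]]]); K=np.array([[c['fx'],0,c['cx']],[0,c['fy'],c['cy']],[0,0,1]])
    return cv2.projectPoints(q,np.zeros(3),np.zeros(3),K,np.array(c['D']))[0].ravel().round(1)
cw=viewer.calibration('wrist'); cs=viewer.calibration('scene')
t=np.array(s['tcp_pos'])
for dz in (0,10,20,30): 
    p=t+[0,0,dz]; a=proj(cs,p); print(dz,'wrist',proj(cw,p),'scene',a,'crop',((a-150)*3).round(0))
uv=[(233.3,232.3)]
for z in (0,5,10,15,20,30): print(z,onplane(cs,uv,z).round(1))
w=cv2.imread('pics/w4.png')[170:300,180:330]; cv2.imwrite('pics/w4c.png',cv2.resize(w,None,fx=4,fy=4,interpolation=cv2.INTER_CUBIC))
im=cv2.imread('pics/s4.png')[120:330,150:420]; cv2.imwrite('pics/s4c.png',cv2.resize(im,None,fx=2.8,fy=2.8,interpolation=cv2.INTER_CUBIC))
```

```text
5.65 [527.  -64.6   4.4] 
 [[-0.     0.985  0.175]
 [ 0.     0.175 -0.985]
 [-1.     0.    -0.   ]] 0.9957723228711335 [ 0.38381755  0.3284461  -1.3490924 ]
0 wrist [255.  214.5] scene [232.8 239.1] crop [248. 267.]
10 wrist [255.1 218.7] scene [232.7 235.6] crop [248. 257.]
20 wrist [255.2 223.4] scene [232.6 232.1] crop [248. 246.]
30 wrist [255.2 228.5] scene [232.5 228.6] crop [248. 236.]
0 [[497.7 -73.    0. ]]
5 [[503.7 -70.9   5. ]]
10 [[509.8 -68.8  10. ]]
15 [[515.8 -66.7  15. ]]
20 [[521.8 -64.6  20. ]]
30 [[533.9 -60.5  30. ]]
```

View pics/w4c.png

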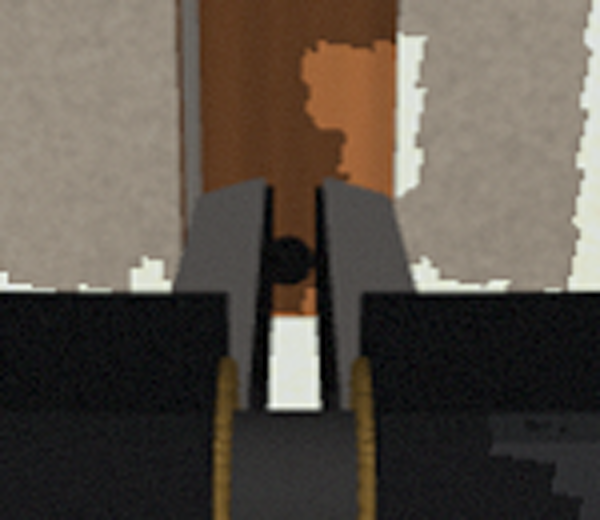

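View pics/s4c.png

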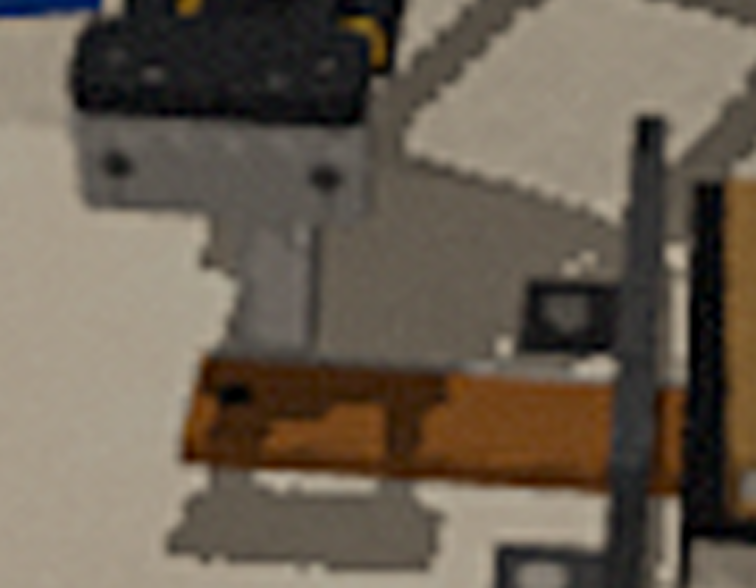

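Run:
```python
from st import *
cw=viewer.calibration('wrist'); cs=viewer.calibration('scene')
def tri(a,b):
    o1,d1=ray(cw,[a]); o2,d2=ray(cs,[b]); d1=d1[0]/np.linalg.norm(d1);d2=d2[0]/np.linalg.norm(d2)
    A=np.c_[d1,-d2]; t=np.linalg.lstsq(A,o2-o1,rcond=None)[0]; p,q=o1+t[0]*d1,o2+t[1]*d2
    print(a,b,((p+q)/2).round(1),'gap',np.linalg.norm(p-q).round(1))
tri((259.5,215),(236.3,231.7)); tri((278,218),(236.3,231.7)); tri((278,218),(235.8,228.5))
print(viewer.calibration('wrist')['cam_to_world'].round(2))
# check: hole and end from wrist at z=10 and in scene
print('hole w',onplane(cw,[(252.5,235)],10).round(1))
# stop front-top corners triangulated as calibration check
print('desk? board end two-view:'); tri((252.5,235),(150+40/1+0,150) if False else (227.9,236.7))
```

```text
5.65 [527.  -64.6   4.4] 
 [[-0.     0.985  0.175]
 [ 0.     0.175 -0.985]
 [-1.     0.    -0.   ]] 0.9957723228711335 [ 0.38381755  0.3284461  -1.3490924 ]
(259.5, 215) (236.3, 231.7) [528.5 -55.9  28.9] gap 1.4
(278, 218) (236.3, 231.7) [539.7 -52.5  38.2] gap 2.1
(278, 218) (235.8, 228.5) [538.8 -52.1  45.7] gap 1.5
[[ 9.8000e-01 -1.7000e-01 -4.0000e-02  5.1428e+02]
 [ 1.8000e-01  9.6000e-01  2.3000e-01  4.0000e-02]
 [-0.0000e+00 -2.3000e-01  9.7000e-01  2.0991e+02]
 [ 0.0000e+00  0.0000e+00  0.0000e+00  1.0000e+00]]
hole w [[527.7 -79.1  10. ]]
desk? board end two-view:
(252.5, 235) (227.9, 236.7) [527.6 -77.4   9.9] gap 3.3
```

The hole triangulates to z = 9.9 mm, so the cameras agree with each other. The fingertips triangulate to about 25 mm, although the reported TCP is at 4.4 mm, so the tips really are about 20 mm higher than reported. I'll open and go lower in small steps, watching the force and the pictures.

servo_tool(
  plan=[
    [60, [0, 0, 0], 0],
    [60, [0, 0, 0], 0],
    [60, [0, 0, 0], 0],
    [60, [0, 0, 0], 0],
    [60, [0, 0, 0], 0],
    [60, [0, 0, 0], 0],
    [60, [4, 0, 0], 0],
    [60, [4, 0, 0], 0],
    [60, [3, 0, 0], 0],
    [60, [0, 0, 0], 0],
    [60, [0, 0, 0], 0],
  ],
)

```text
time: 6.57
tcp_pos: [526.7, -64.5, -7.0]
tool_rot: [0.542, 0.454, 0.542, -0.454]
wrist_force: [0.2, 0.0, 0.9]
gripper_width: 56.5
```

Run:
```python
from st import *
im=viewer.read_camera('wrist'); cv2.imwrite('pics/w5.png',im[:,:,::-1])
im=viewer.read_camera('scene'); cv2.imwrite('pics/s5.png',cv2.resize(im[180:270,190:300,::-1],None,fx=6,fy=6,interpolation=cv2.INTER_CUBIC))
print(s['joint_pos'],s['joint_efforts'])
```

```text
6.5667 [526.7 -64.5  -7. ] 
 [[-0.001  0.985  0.175]
 [ 0.     0.175 -0.985]
 [-1.    -0.001 -0.   ]] 56.502246150208414 [0.15908711 0.00873997 0.93384441]
[-2.53072640e-01  3.84687291e-01  1.86391817e+00  1.24079669e-04
  8.93880057e-01 -4.29273058e-01] [-1.92626219e-03 -4.00507379e+01 -1.70984352e+01  4.67190763e-02
  5.30486705e-02 -2.86263003e-04]
```

View pics/s5.png

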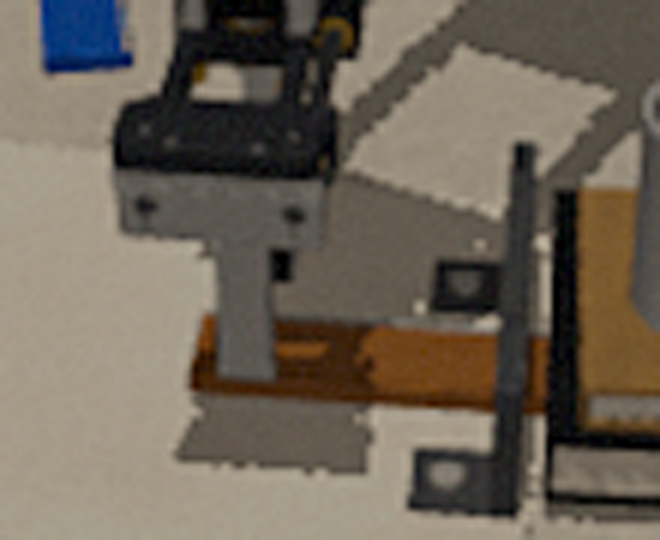

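View pics/w5.png

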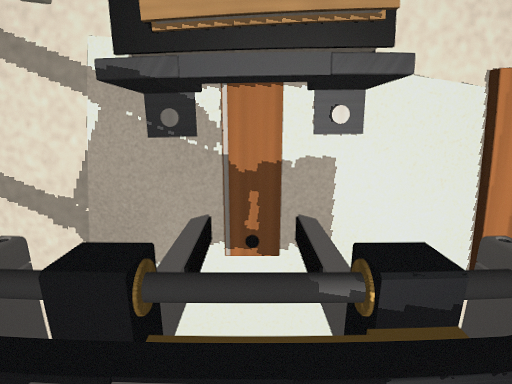

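Run:
```python
from st import *
cs=viewer.calibration('scene')
for z in (5,10,15,20): print(z,onplane(cs,[(230.8,243)],z).round(1))
```

```text
6.6667 [527.1 -64.6  -6.6] 
 [[-0.     0.985  0.175]
 [ 0.     0.175 -0.985]
 [-1.     0.    -0.   ]] 56.54407766974449 [-0.32666234  0.93490477 -0.7144827 ]
5 [[542.  -64.2   5. ]]
10 [[547.7 -62.2  10. ]]
15 [[553.4 -60.2  15. ]]
20 [[559.2 -58.1  20. ]]
```

servo_tool(
  plan=[
    [60, [3, 0, 0], 0],
    [60, [3, 0, 0], 0],
    [60, [3, 0, 0], 0],
    [60, [0, 0, 0], 0],
    [60, [0, 0, 0], 0],
  ],
)

```text
time: 7.08
tcp_pos: [526.8, -64.5, -15.8]
tool_rot: [0.542, 0.454, 0.542, -0.454]
wrist_force: [0.4, 0.3, 0.5]
gripper_width: 56.6
```

Run:
```python
from st import *
im=viewer.read_camera('scene'); cv2.imwrite('pics/s6.png',cv2.resize(im[180:270,190:300,::-1],None,fx=6,fy=6,interpolation=cv2.INTER_CUBIC))
```

```text
7.0833 [526.8 -64.5 -15.8] 
 [[-0.001  0.985  0.175]
 [ 0.     0.175 -0.985]
 [-1.    -0.001 -0.   ]] 56.584708884333004 [0.41197087 0.31436367 0.50479713]
```

View pics/s6.png

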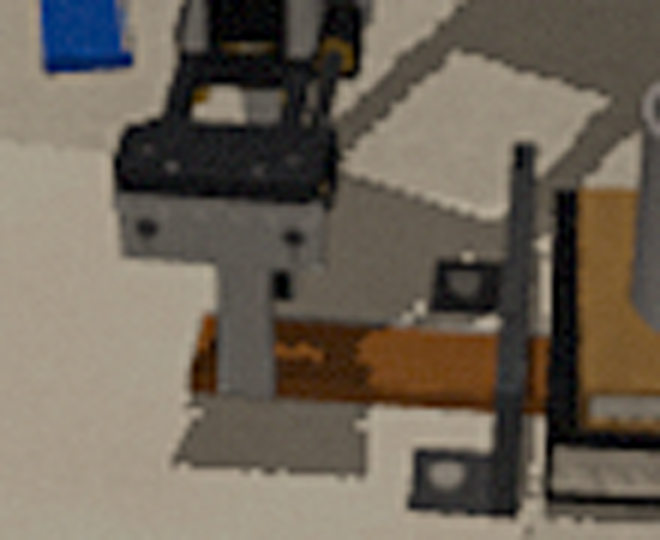

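servo_tool(
  plan=[
    [60, [2, 0, 0], 0],
    [60, [2, 0, 0], 0],
    [60, [0, 0, 0], 0],
    [60, [0, 0, 0], 0],
  ],
)

```text
time: 7.47
tcp_pos: [526.9, -64.5, -19.7]
tool_rot: [0.542, 0.454, 0.542, -0.454]
wrist_force: [-0.3, -0.4, -0.5]
gripper_width: 56.4
```

servo_tool(
  plan=[
    [60, [1, 0, 0], 0],
    [60, [1, 0, 0], 0],
    [60, [0, 0, 0], 0],
  ],
)

```text
time: 7.72
tcp_pos: [526.9, -64.5, -21.7]
tool_rot: [0.542, 0.454, 0.542, -0.454]
wrist_force: [0.1, -0.6, -0.4]
gripper_width: 56.3
```

Run:
```python
from st import *
im=viewer.read_camera('scene'); cv2.imwrite('pics/s7.png',cv2.resize(im[180:270,190:300,::-1],None,fx=6,fy=6,interpolation=cv2.INTER_CUBIC))
```

```text
7.7167 [526.9 -64.5 -21.7] 
 [[-0.     0.985  0.175]
 [ 0.     0.175 -0.985]
 [-1.    -0.    -0.   ]] 56.26916901839647 [ 0.10178148 -0.6219672  -0.38316051]
```

View pics/s7.png

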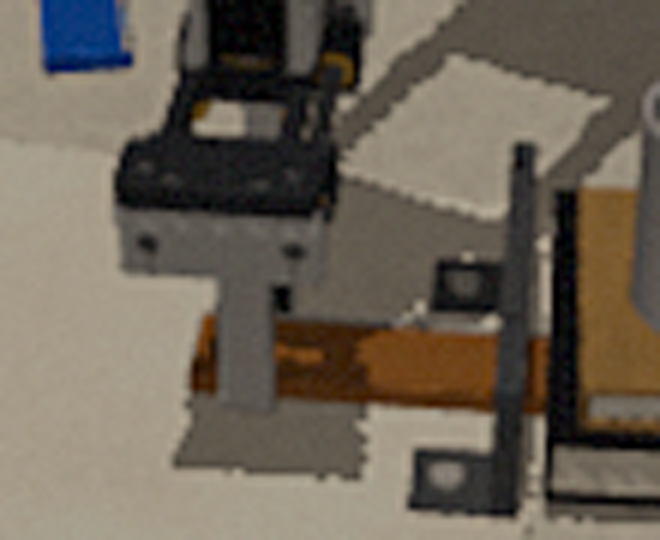

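The scene crop shows the finger's bottom at (245,410), below the board's near edge, at z of about 4 mm, with no contact force. I'll close now.

servo_tool(
  plan=[
    [20, [0, 0, 0], 0],
    [20, [0, 0, 0], 0],
    [20, [0, 0, 0], 0],
    [20, [0, 0, 0], 0],
    [20, [0, 0, 0], 0],
    [20, [0, 0, 0], 0],
    [20, [0, 0, 0], 0],
  ],
  squeeze=55,
)

```text
time: 8.35
tcp_pos: [526.9, -64.6, -21.5]
tool_rot: [0.542, 0.454, 0.542, -0.454]
wrist_force: [0.1, -0.2, 0.8]
gripper_width: 38.9
```

The fingers stopped at 39 mm, so the board is gripped. First a short test pull.

servo_tool(
  plan=[
    [20, [0, 0, 1], 0],
    [20, [0, 0, 2], 0],
    [20, [0, 0, 3], 0],
    [20, [0, 0, 4], 0],
    [20, [0, 0, 4], 0],
    [20, [0, 0, 4], 0],
    [20, [0, 0, 2], 0],
    [20, [0, 0, 0], 0],
  ],
)

```text
time: 9.02
tcp_pos: [529.5, -82.0, -21.5]
tool_rot: [0.54, 0.456, 0.543, -0.454]
wrist_force: [-1.8, 8.2, 4.1]
gripper_width: 38.9
```

Run:
```python
from st import *
im=viewer.read_camera('scene'); cv2.imwrite('pics/s8.png',cv2.resize(im[150:330,150:390,::-1],None,fx=3,fy=3,interpolation=cv2.INTER_CUBIC))
im=viewer.read_camera('wrist'); cv2.imwrite('pics/w8.png',im[:,:,::-1])
```

```text
9.0167 [529.5 -82.  -21.5] 
 [[-0.002  0.985  0.173]
 [ 0.004  0.173 -0.985]
 [-1.    -0.001 -0.005]] 38.88206188534394 [-1.76650471  8.18923832  4.10188487]
```

View pics/s8.png

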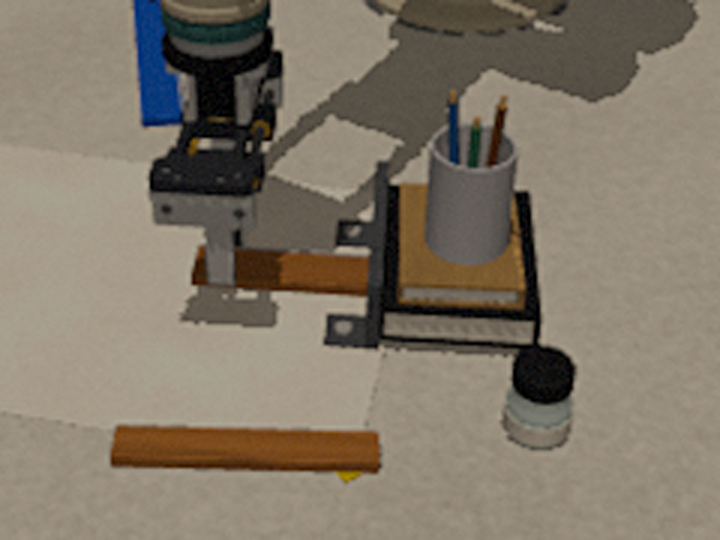

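View pics/w8.png

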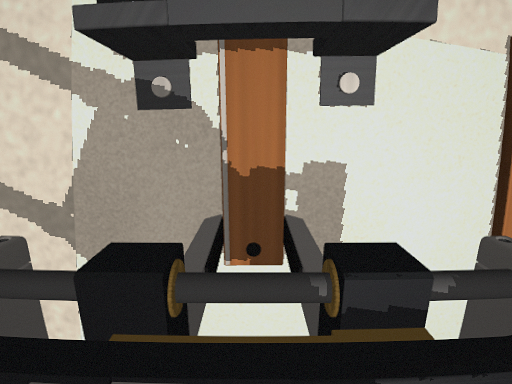

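The board moved with the gripper (force about 9 N), the stack is now against the stop, and the pot is standing. I'll go on pulling.

servo_tool(
  plan=[
    [20, [0, 0, 2], 0],
    [20, [0, 0, 3], 0],
    [20, [0, 0, 4], 0],
    [20, [0, 0, 4], 0],
    [20, [0, 0, 4], 0],
    [20, [0, 0, 4], 0],
    [20, [0, 0, 4], 0],
    [20, [0, 0, 4], 0],
    [20, [0, 0, 4], 0],
    [20, [0, 0, 4], 0],
    [20, [0, 0, 4], 0],
    [20, [0, 0, 4], 0],
    [20, [0, 0, 4], 0],
    [20, [0, 0, 4], 0],
    [20, [0, 0, 4], 0],
    [20, [0, 0, 4], 0],
    [20, [0, 0, 4], 0],
    [20, [0, 0, 3], 0],
    [20, [0, 0, 2], 0],
    [20, [0, 0, 0], 0],
  ],
)

```text
time: 10.78
tcp_pos: [542.8, -153.5, -21.5]
tool_rot: [0.542, 0.454, 0.542, -0.454]
wrist_force: [-0.7, 2.3, 2.3]
gripper_width: 39.2
```

Run:
```python
from st import *
im=viewer.read_camera('scene'); cv2.imwrite('pics/s9.png',cv2.resize(im[150:330,150:390,::-1],None,fx=3,fy=3,interpolation=cv2.INTER_CUBIC))
```

```text
10.7833 [ 542.8 -153.5  -21.5] 
 [[-0.     0.985  0.175]
 [ 0.     0.175 -0.985]
 [-1.    -0.    -0.   ]] 39.15440779236615 [-0.68643547  2.26768925  2.29437821]
```

View pics/s9.png

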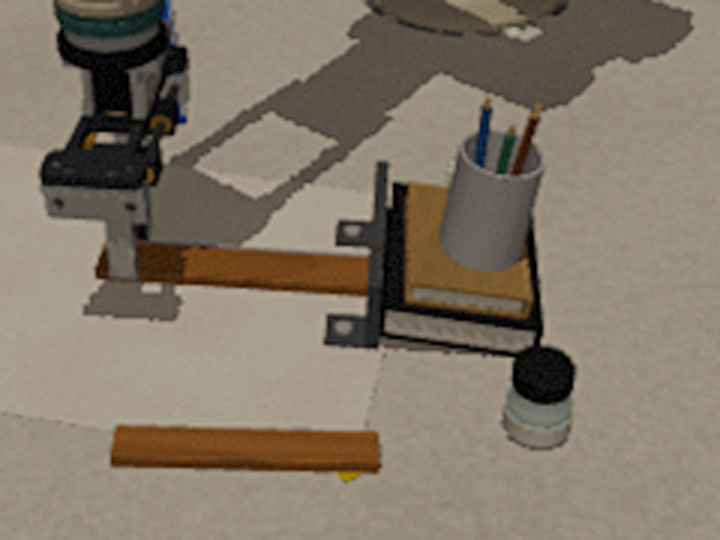

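Run:
```python
from st import *
for k in (1,2):
    im=viewer.read_camera('top'); cv2.imwrite(f'pics/t9_{k}.png',cv2.resize(im[110:230,150:300,::-1],None,fx=5,fy=5,interpolation=cv2.INTER_CUBIC))
```

```text
10.8333 [ 542.8 -153.5  -21.5] 
 [[ 0.     0.985  0.175]
 [-0.     0.175 -0.985]
 [-1.     0.     0.   ]] 38.998891059605114 [-0.71898926  2.47049172  2.20803212]
```

View pics/t9_2.png

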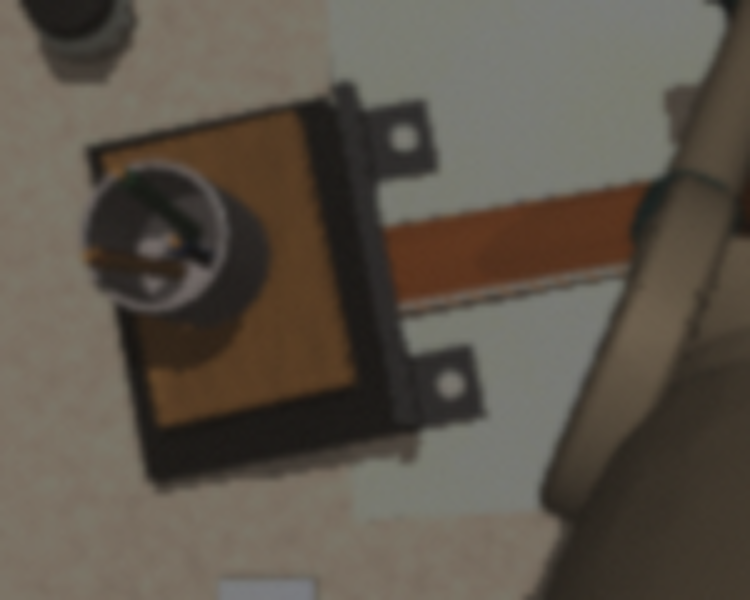

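The top crop shows the big book against the stop, tilted slightly back as expected. The pot rim is at crop (155,235), so it has moved back by about 10 mm relative to the book, which is still well inside the limit. I'll finish the pull.

servo_tool(
  plan=[
    [20, [0, 0, 2], 0],
    [20, [0, 0, 4], 0],
    [20, [0, 0, 4], 0],
    [20, [0, 0, 4], 0],
    [20, [0, 0, 4], 0],
    [20, [0, 0, 4], 0],
    [20, [0, 0, 4], 0],
    [20, [0, 0, 4], 0],
    [20, [0, 0, 4], 0],
    [20, [0, 0, 4], 0],
    [20, [0, 0, 4], 0],
    [20, [0, 0, 4], 0],
    [20, [0, 0, 4], 0],
    [20, [0, 0, 4], 0],
    [20, [0, 0, 4], 0],
    [20, [0, 0, 4], 0],
    [20, [0, 0, 4], 0],
    [20, [0, 0, 4], 0],
    [20, [0, 0, 2], 0],
    [20, [0, 0, 0], 0],
  ],
)

```text
time: 12.6
tcp_pos: [555.7, -225.0, -21.5]
tool_rot: [0.542, 0.454, 0.542, -0.454]
wrist_force: [-0.5, -0.3, 1.4]
gripper_width: 39.0
```

Run:
```python
from st import *
im=viewer.read_camera('scene'); cv2.imwrite('pics/s10.png',cv2.resize(im[150:330,120:360,::-1],None,fx=3,fy=3,interpolation=cv2.INTER_CUBIC))
im=viewer.read_camera('top'); cv2.imwrite('pics/t10.png',cv2.resize(im[110:230,150:350,::-1],None,fx=4,fy=4,interpolation=cv2.INTER_CUBIC))
```

```text
12.6 [ 555.7 -225.   -21.5] 
 [[ 0.     0.985  0.175]
 [-0.001  0.175 -0.985]
 [-1.     0.     0.001]] 39.0180254184175 [-0.53570586 -0.34063086  1.35587253]
```

View pics/s10.png

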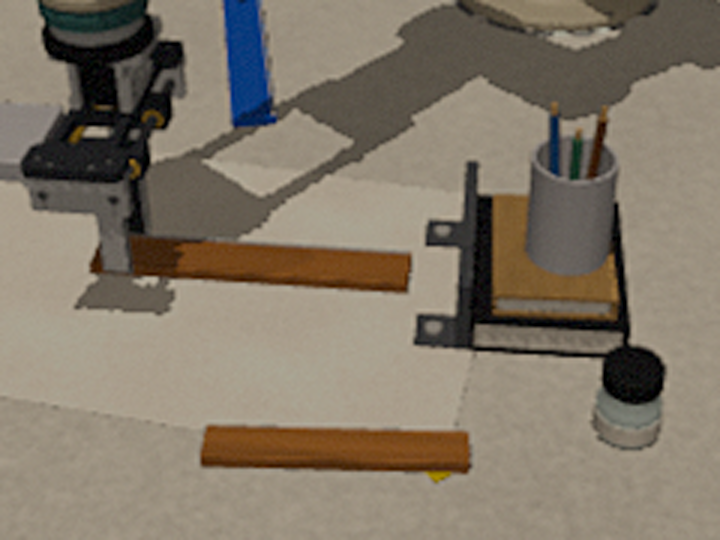

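View pics/t10.png

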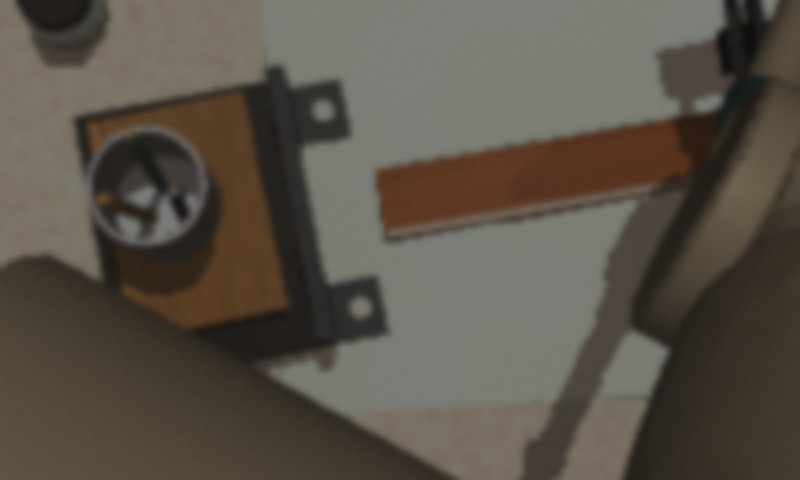

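The straightedge is wholly past the stop: its tail is at top crop (378,170)–(388,240), with a clear gap to the stop. The stack lies flat and the pot stands. I'll release and retreat upwards.

servo_tool(
  plan=[
    [50, [0, 0, 0], 0],
    [60, [0, 0, 0], 0],
    [70, [0, 0, 0], 0],
    [70, [0, 0, 0], 0],
    [70, [0, 0, 0], 0],
    [70, [-4, 0, 0], 0],
    [70, [-10, 0, 0], 0],
    [70, [-20, 0, 0], 0],
    [70, [-25, 0, 0], 0],
    [70, [-25, 0, 0], 0],
    [70, [-25, 0, 0], 0],
    [70, [-25, 0, 0], 0],
    [70, [-25, 0, 0], 0],
    [70, [-20, 0, 0], 0],
    [70, [0, 0, 0], 0],
    [70, [0, 0, 0], 0],
  ],
)

```text
time: 14.03
tcp_pos: [556.1, -224.5, 159.3]
tool_rot: [0.543, 0.454, 0.541, -0.454]
wrist_force: [-0.1, 0.6, 0.2]
gripper_width: 65.9
```

Run:
```python
from st import *
im=viewer.read_camera('scene'); cv2.imwrite('pics/s11.png',cv2.resize(im[150:330,120:360,::-1],None,fx=3,fy=3,interpolation=cv2.INTER_CUBIC))
im=viewer.read_camera('wrist'); cv2.imwrite('pics/w11.png',im[:,:,::-1]); c=viewer.calibration('wrist')
hsv=cv2.cvtColor(im,cv2.COLOR_RGB2HSV)
m=((hsv[...,0]<14)&(hsv[...,1]>110)&(hsv[...,2]>40)).astype(np.uint8); m=cv2.morphologyEx(m,cv2.MORPH_CLOSE,np.ones((5,5)))
cs,_=cv2.findContours(m,0,2)
for k in cs:
    if cv2.contourArea(k)>300:
        b=cv2.boxPoints(cv2.minAreaRect(k)); print(b.round(0).tolist(),onplane(c,b,10).round(0)[:,:2].tolist())
```

```text
14.0333 [ 556.1 -224.5  159.3] 
 [[ 0.003  0.985  0.175]
 [-0.002  0.175 -0.985]
 [-1.     0.003  0.002]] 65.88660411082829 [-0.12895931  0.64730713  0.17380463]
[[393.0, 99.0], [394.0, -0.0], [420.0, 0.0], [419.0, 99.0]] [[701.0, -97.0], [674.0, 10.0], [704.0, 16.0], [733.0, -91.0]]
[[235.0, 0.0], [269.0, 0.0], [269.0, 198.0], [235.0, 198.0]] [[497.0, -25.0], [534.0, -19.0], [577.0, -245.0], [534.0, -252.0]]
```

View pics/s11.png

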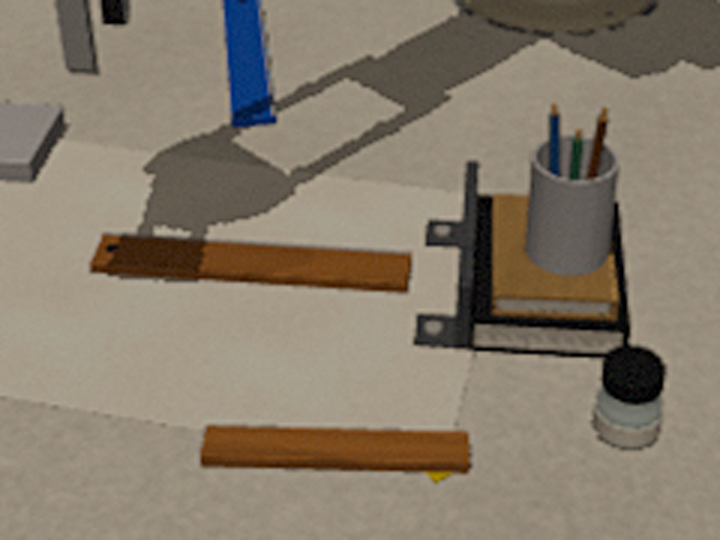

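View pics/w11.png

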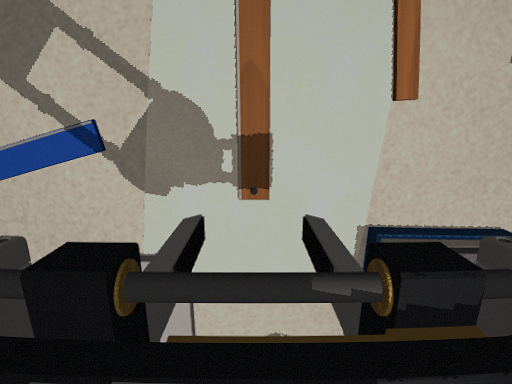

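Run:
```python
from st import *
c=viewer.calibration('top')
f=lambda x,y:(150+x/4-.4,110+y/4-.4)
pot=onplane(c,[f(149,187)],126)[0]; back=onplane(c,[f(77,117)],28)[0]; 
ax=np.array([.185,-.983,0]); side=np.array([-.983,-.185,0])
book=back+55*ax+75*side; board=onplane(viewer.calibration('wrist'),[(252,198)],10)[0]-120*ax
print('pot',pot.round(),'book',book.round(),'d',np.linalg.norm((pot-book)[:2]).round(1),'board-book',np.linalg.norm((board-book)[:2]).round(1), 'moved',book[:2]-np.array([496.2,93.7]))
```

```text
14.1333 [ 554.6 -223.6  156.7] 
 [[-0.001  0.985  0.175]
 [ 0.001  0.175 -0.985]
 [-1.    -0.001 -0.001]] 65.85675240589752 [-0.24183572 -0.9653124  -0.36802609]
pot [509.  99. 126.] book [499.  86.  28.] d 17.5 board-book 218.8 moved [ 2.39525856 -8.17504283]
```

All the checks are within limits, so I'm handing in.

```bash
python3 -c "
from cell import job_done
print(job_done())"
```

```text
the job is handed in; nothing more can be done
None
```

I drew the straightedge out by its free end, about 160 mm straight through the stop opening. It now lies on the desk about 40 mm past the stop, and the gripper is raised clear of everything. I handed the job in at about 14 s of the 35 s allowed; no verdict is reported.

| Last check (camera estimates) | Measured | Limit |
|---|---|---|
| Straightedge centre to big sketchbook centre | about 219 mm | over 173 mm |
| Big sketchbook moved from its start (now against the stop) | about 8 mm | under 35 mm |
| Pot to big sketchbook centre | about 17 mm | under 45 mm |

In the pictures both sketchbooks lie flat, the small one is still on the big one, and the pot stands upright. I judged flatness and uprightness by eye and did not measure them.

- **First grip missed:** the fingers closed above the board because the real fingertips sit about 25 mm higher than the reported tool position. I found this across two camera views, then lowered in small steps to a reported z of −21.5 mm with no contact force, and the second grip held at 39 mm.
- **Pot shifted during the pull:** the pot seemed to shift back while the stack was tilted. The last check put it 17 mm from the book's centre, against about 15 mm at the start.

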